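# Set out the check-weighing samples

## Task

Set out the samples for the check weighing beside the filling line: stand the round bottle on the middle spot of the tray, the square bottle on the spot next to it on the side where the scale is, and the jar on the other side, each upright and centred on its spot, with the lid seated flat on the jar. Stand the brass check weight in the middle of the scale's pan. Do not knock any of these five over on the way, and leave the amber bottle, the carton and the beaker where they are.

Things in the scene. Friction and masses are not known exactly. Their poses are not given: they have to be found in the camera images.
- round_bottle: White plastic bottle with a round body, 48 mm across and 60 mm high, then a sloping shoulder and a narrow 28 mm cap; 90 mm high in all, about 0.12 kg. Stands upright. Origin: centre of its underside; z up.
- square_bottle: White plastic bottle with a square body, 44 by 44 mm (sides along its x and y axes) and 58 mm high, with a 28 mm round cap above; 78 mm high in all, about 0.11 kg. Stands upright, turned by up to 30 degrees. Origin: centre of its underside; z up.
- jar: Open, empty white plastic jar, 60 mm across outside, 52 mm across inside, 50 mm high, about 0.09 kg. Stands upright, mouth up. Origin: centre of its underside; z up.
- lid: White plastic lid of the jar, lying flat right way up: a disc 66 mm across and 12 mm thick, with a plug below it 32 mm across and 4 mm deep that drops into the jar's mouth; 16 mm high in all, about 0.04 kg. Origin: centre of the plug's underside (4 mm below the disc, so 46 mm above the jar's underside when seated); z up.
- weight: Brass check weight: a cylinder 40 mm across and 42 mm high with a neck and a 26 mm knob on top (knob from 50 to 62 mm up); about 0.45 kg. Stands upright. Origin: centre of its underside; z up.
- tray: Fixed shallow aluminium tray, 150 mm (its x) by 260 mm (its y, the long way); floor 4 mm and rim 10 mm above the bench. Three dark flush spots 62 mm across in a row along its long axis: at its centre and 85 mm to either side (y = -85, 0, +85 mm). Origin: centre of its underside. Turned by up to 12 degrees; it may lie to the left or the right of the scale.
- scale: Fixed bench scale, grey, 155 by 150 mm, with a round steel pan 110 mm across whose flat rigid top is 45 mm above the bench; a display at its -x end, towards the robot, 34 mm high. Origin: on the bench directly below the pan's centre; z up.
- amber_bottle: Bystander: amber bottle, 60 mm across, 125 mm high, to the left of the work. Leave alone. Origin: centre of its underside; z up.
- carton: Bystander: open cardboard carton, 130 by 180 mm, 90 mm high, to the right of the work. Leave alone. Origin: centre of its underside; z up.
- beaker: Bystander: dark steel beaker, 72 mm across, 100 mm high, beyond the work. Leave alone. Origin: centre of its underside; z up.
There are look-alikes about, which are no part of the job. What is shaped like the round_bottle but blue or pink is not meant.

How it is judged (in metres and radians):
At the end, for the whole second after the job is handed in: Round bottle on the middle spot, square bottle on the end spot nearer the scale, jar on the other, each within 13 mm along and across the tray, upright on its floor; lid seated level on the jar (within 12 mm of its axis); weight upright within 15 mm of the pan's centre; all released, at rest (x of round_bottle in the frame of tray between -0.013 and 0.013 m and y of round_bottle in the frame of tray between -0.013 and 0.013 m and ((y of scale in the frame of tray above 0 m and x of square_bottle in the frame of tray between -0.013 and 0.013 m and y of square_bottle in the frame of tray between 0.072 and 0.098 m and x of jar in the frame of tray between -0.013 and 0.013 m and y of jar in the frame of tray between -0.098 and -0.072 m) or (y of scale in the frame of tray below 0 m and x of square_bottle in the frame of tray between -0.013 and 0.013 m and y of square_bottle in the frame of tray between -0.098 and -0.072 m and x of jar in the frame of tray between -0.013 and 0.013 m and y of jar in the frame of tray between 0.072 and 0.098 m)) and z of round_bottle in the frame of tray between 0.001 and 0.007 m and z of square_bottle in the frame of tray between 0.001 and 0.007 m and z of jar in the frame of tray between 0.001 and 0.007 m and horizontal distance between lid and jar below 0.012 m and z of lid in the frame of jar between 0.043 and 0.0485 m and horizontal distance between weight and scale below 0.015 m and z of weight in the frame of scale between 0.042 and 0.048 m and angle between each of round_bottle, square_bottle, jar, lid, weight's own z axis and vertical below 0.08 rad and linear speed of each of round_bottle, square_bottle, jar, lid, weight below 0.01 m/s and angular speed of each of round_bottle, square_bottle, jar, lid, weight below 0.15 rad/s); the robot touches nothing.
It fails at once if the amber bottle was moved by more than 25 mm (distance of amber_bottle from where it was at the start of the episode above 0.025 m).
It fails at once if the carton was moved by more than 25 mm (distance of carton from where it was at the start of the episode above 0.025 m).
It fails at once if the beaker was moved by more than 25 mm (distance of beaker from where it was at the start of the episode above 0.025 m).
It fails at once if one of the five things to be set out was tipped over (by more than 50 degrees) (angle between any of round_bottle, square_bottle, jar, lid, weight's own z axis and vertical above 0.87 rad).
It also fails if it takes over 128 s, if anything falls off the work surface, if the arm or the gripper's body presses on something with over 40 N, if the wrist force passes 120 N, or if a joint passes its speed limit or range.

## Robot

A 7-joint arm with a two-finger parallel gripper is mounted at the origin on the work surface. World frame = base frame: x ahead of the robot, y to its left, z up, the work surface at z = 0. Lengths are in mm, angles in degrees, forces in N, time in s.
With the tool pointing down it reaches from about 400 to 850 mm from the base axis. Payload 4.5 kg.
Tool frame: the origin (TCP) lies at the very end of the fingers, on their centre line; the grasp point (between the pads) lies 19 mm behind it; z points along the fingers, y is the line along which they close (so a half turn about z gives the same grasp; the last joint's range is limited). The gripper opens to 88 mm and grips with 3 to 60 N. Pads are 18 mm wide; open, the fingers measure 123 mm over their backs; the gripper's body (75 mm by 187 mm) begins 45 mm behind the grasp point.
Start: joints at [70.405, 39.483, -11.15, 89.685, 9.013, 51.709, -12.324], TCP at [229.416, -581.397, 238.743] pointing down, gripper open.
Joint ranges: [-172.22, 172.22], [-26.19, 119.32], [-84.43, 86.54], [7.71, 146.69], [-57.33, 237.33], [2.42, 119.75], [-152.13, 152.13]. Speed limits (degrees/s): [147.25, 147.25, 180, 180, 180, 180, 180].

## Interface

Orientations are given as a 3x3 rotation matrix whose columns are the frame's x, y, z axes.
In Python, from station import env, imaging gives the robot as it stands.
- The arm moves only by the shell command python3 -m pendant 'ROWS' [FORCE]. ROWS is JSON, a list of rows, each an object with "twist": the turn, a rotation vector about the tool's x, y, z normalised to -1 to 1, where 1 is 4 degrees, a list of three; "slide": the shift along the tool's x, y, z normalised to -1 to 1, where 1 is 0.05 m, a list of three; "fingers": the gripper command: -1 is shut, 1 is fully open, values between are in proportion. A call has 1 to 20 rows; each row shifts and turns the commanded pose from where the row before left it, along the tool's axes as they then stand; what a row does not reach is not made up. A row lasts 1/8 s, in which the tool goes at most 62.5 mm and 10.7 degrees, less where a joint would pass 70% of its speed; a pose out of reach is approached as far as the arm can. A call with a number of a shift or a turn outside -1 to 1 is refused whole. A call with a gripper value outside its range is refused whole. The fingers move at their own pace and stop on an object; FORCE is the grip in N (left out, the last holds). Time passes only in rows, so rows that do not move let the fingers close. It gives the time, the measured TCP pose, the force, the opening and the grip force at its end, in the units of the state.
- env.get_obs(): the state, without advancing time (a new reading comes with each control period).
- imaging.camera(name): name is "scene" or "top"; returns the picture (384x512x3 uint8, red, green, blue); there is no depth.
- imaging.camera_params(name): a dict with "camera_matrix" (3x3 intrinsics, pixels), "origin" and "rotation" of the camera in the world. Camera axes: x right, y down, z forward; pixel columns grow to the right and rows downward; lengths in mm; the calibration is good to about 2 mm. A picture is of the moment at which its call begins. camera_params takes no time and is no camera call.
- env.close_job(): hands the job in; it is judged then, once.
The state is a dict: "time": time; "q": joint angles; "qvel": joint speeds; "tau": joint torques, N m; "eef_pos": TCP position; "eef_rot": TCP orientation; "contact_force": force on the tool from outside, world axes, zero at the start; "torque": the same for the moment, N m; "finger_gap": finger opening in mm; "grip_force": force on a finger pad.
Only numpy, scipy, OpenCV 4.12 (cv2) and the standard library are available. Lean on these libraries where they do the work, as an engineer would, in place of code of your own. Each camera call takes 0.05 s, during which the arm holds its last target. There are 200 camera calls.

## Working session

There is one attempt and no reset: what is moved stays moved. The work goes in short steps, Python scripts to look and compute and a shell command to move; the robot and the scene stay as the last step left them, time stands still between calls to the robot, and variables do not carry over. Pictures are saved under pics/ and viewed, at most 14 in all, crops included, and the job is handed in when it is done.

```bash
mkdir -p pics; ls
python3 - <<'E'
from station import env, imaging
import cv2
for n in("scene","top"):
    im=imaging.camera(n); cv2.imwrite(f"pics/{n}0.png",cv2.resize(im[:,:,::-1],(800,600),interpolation=cv2.INTER_CUBIC))
    p=imaging.camera_params(n); print(n,p)
o=env.get_obs(); print(o['time'],o['eef_pos'],o['eef_rot'],o['finger_gap'])
E
```

```text
pics
scene {'camera_matrix': array([[379.64134772,   0.        , 256.80385525],
       [  0.        , 379.64134772, 197.17508793],
       [  0.        ,   0.        ,   1.        ]]), 'origin': array([ 959.85633237, -405.23583146,  975.23427533]), 'rotation': array([[ 7.13295048e-01,  6.01440835e-01, -3.59832039e-01],
       [ 7.00863765e-01, -6.12398725e-01,  3.65729114e-01],
       [-3.96258246e-04, -5.13066003e-01, -8.58349066e-01]])}
top {'camera_matrix': array([[468.02532249,   0.        , 252.10043353],
       [  0.        , 468.02532249, 196.78299398],
       [  0.        ,   0.        ,   1.        ]]), 'origin': array([ 417.0200702 ,  -45.64817134, 1307.82259921]), 'rotation': array([[-0.00654569, -0.99093466,  0.13418513],
       [-0.99953332,  0.01048755,  0.02869048],
       [-0.02983767, -0.13393471, -0.99054087]])}
0.1 [ 229.12038293 -580.89424213  238.00261806] [[ 9.30199261e-01  3.67054251e-01 -7.15954464e-04]
 [ 3.67054926e-01 -9.30198122e-01  1.46142074e-03]
 [-1.29558803e-04 -1.62220710e-03 -9.99998676e-01]] 87.79863438883191
```

View pics/scene0.png

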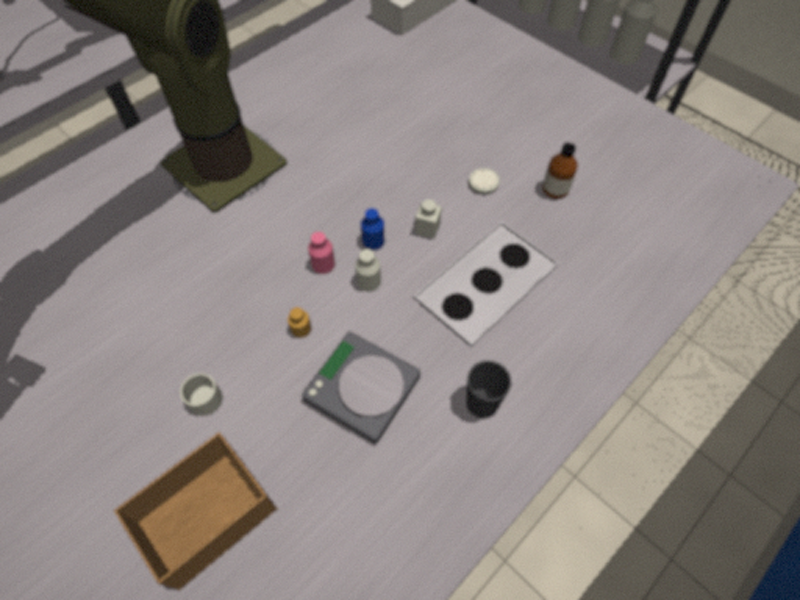

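View pics/top0.png

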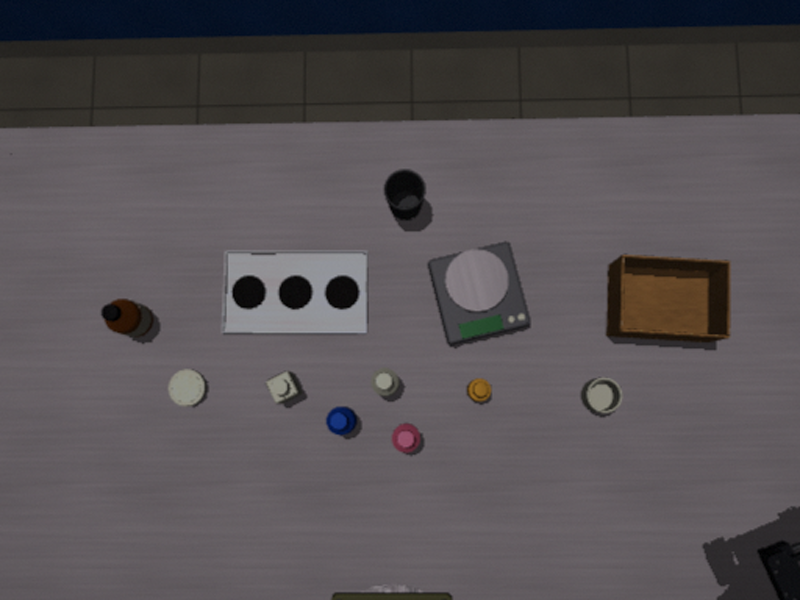

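The white round bottle is at top-view px (384,382). The look-alikes are blue (341,421) and pink (406,438), and the colour excludes both. The square bottle is at (284,387), lid (187,387), jar (602,396), brass weight (480,390). I'll confirm these in an enlarged crop.

```bash
cat > h.py <<'E'
from station import env, imaging
import cv2, numpy as np
def ray(n,u,v,z):
    p=imaging.camera_params(n); K=p['camera_matrix'];R=p['rotation'];o=p['origin']
    d=R@np.linalg.solve(K,[u,v,1.]); return (o+d*(z-o[2])/d[2]).round(1)
def proj(n,P):
    p=imaging.camera_params(n); c=p['rotation'].T@(np.array(P,float)-p['origin']); c=p['camera_matrix']@c; return c[:2]/c[2]
def crop(n,x0,y0,w,h,s,name):
    im=imaging.camera(n)[y0:y0+h,x0:x0+w,::-1]
    cv2.imwrite(f"pics/{name}.png",cv2.resize(im,None,fx=s,fy=s,interpolation=cv2.INTER_CUBIC))
E
python3 - <<'E'
from h import *
crop("top",100,150,320,120,2.5,"c1")
im=imaging.camera("top"); 
hsv=cv2.cvtColor(im,cv2.COLOR_RGB2HSV); g=im.astype(int).min(2)
def blobs(m,lab):
    n,l,s,c=cv2.connectedComponentsWithStats(m.astype(np.uint8))
    for i in range(1,n):
        if s[i,4]>60: print(lab,c[i].round(1),s[i])
roi=np.zeros(g.shape,bool); roi[140:300,90:420]=1
blobs((g<25)&roi,"dark")
x=im.astype(int); blobs((x[...,0]-x[...,2]>5)&(g>50)&roi,"white")
blobs((x[...,0]-x[...,2]>60)&(x[...,1]-x[...,2]>20)&roi,"brass")
print(im[248,119],im[248,150],im[245,246],im[180,306],im[170,170],im[250,385])
E
```

```text
dark [395.7 195. ] [389 164  31  53 486]
dark [409.5 169.8] [399 164  21  13 222]
dark [158.8 186.7] [149 177  20  20 318]
dark [188.6 186.7] [179 177  20  20 319]
dark [218.6 186.9] [209 177  20  20 322]
dark [218.4 269. ] [209 261  19  17 253]
white [245.7 243.7] [237 235  18  18 241]
white [118.9 247.6] [107 236  24  24 446]
white [179.8 247.4] [170 238  21  20 265]
white [385.5 252.8] [375 241  24  24 361]
white [257.8 279.4] [250 270  19  20 158]
brass [411.3 184.7] [400 177  20  19 255]
brass [406. 197.] [400 193  17   9  61]
brass [306.4 248.9] [300 242  14  15 159]
[144 146 138] [104  96 101] [146 146 134] [133 124 131] [145 146 149] [136 136 124]
```

View pics/c1.png

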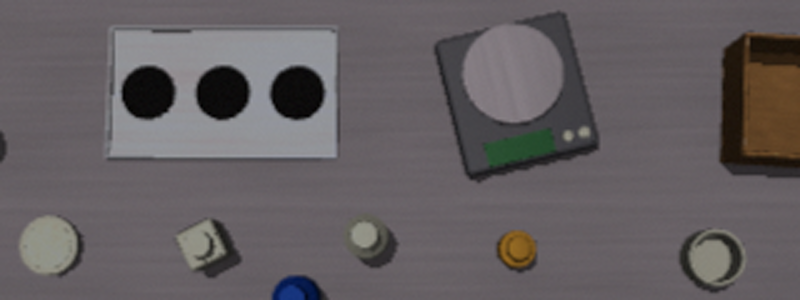

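The crop shows, in crop px: white round bottle (365,236), square bottle (204,245) turned about 30°, jar rim (715,257), lid (49,245), brass weight (518,248), pan (513,73), spots (148/222/298,92). The white one with the narrow round cap fits the round bottle; the others are blue and pink.

Run:
```python
from h import *
f=lambda u,v:(100+(u+.5)/2.5-.5,150+(v+.5)/2.5-.5)
T={'round':(365,236,90),'sq_cap':(202.5,242,78),'sq_body':(204,245,58),'weight':(518,247,62),'weight_b':(517.5,250,42),'jar':(715,257,50),'lid':(49.5,245,16),'pan':(513,73.5,45)}
for k,(u,v,z) in T.items(): print(k,ray("top",*f(u,v),z))
for u,v in((158.8,186.7),(188.6,186.7),(218.6,186.9)): print(ray("top",u,v,4))
S={'round':(366,257,90),'sqcap':(429,206,78),'weight':(296,314,62),'jar':(199,386,50),'lid':(484,179,16),'pan':(371,385,45),'sp':(458,306,4),'sp2':(487,280,4),'sp3':(515,256,4)}
for k,(u,v,z) in S.items(): print(k,ray("scene",u*.64,v*.64,z))
```

```text
round [458.4   7.   90. ]
sq_cap [453.8 178.5  78. ]
sq_body [451.2 180.5  58. ]
weight [ 446.6 -153.3   62. ]
weight_b [ 443.8 -154.4   42. ]
jar [ 434.8 -362.1   50. ]
lid [453.6 360.1  16. ]
pan [ 635.3 -153.5   45. ]
[625.3 256.8   4. ]
[624.4 171.8   4. ]
[622.8  86.7   4. ]
round [466.2   4.5  90. ]
sqcap [458.9 181.9  78. ]
weight [ 451.7 -156.4   62. ]
jar [ 436.  -358.9   50. ]
lid [457.3 361.3  16. ]
pan [ 639.8 -153.2   45. ]
sp [626.8  87.9   4. ]
sp2 [627.8 172.3   4. ]
sp3 [630.4 256.2   4. ]
```

```bash
cat >> h.py <<'E'
def delta(p,yaw=90):
    "remaining move: twist units (total) to vertical+yaw, and slide units in the tool axes AFTER that turn"
    from scipy.spatial.transform import Rotation as Ro
    o=env.get_obs(); R=np.array(o['eef_rot']); c,s=np.cos(np.radians(yaw)),np.sin(np.radians(yaw))
    G=np.array([[c,s,0],[s,-c,0],[0,0,-1.]])
    tw=Ro.from_matrix(R.T@G).as_rotvec(degrees=True)/4
    print("t",round(o['time'],2),"q",np.round(o['q']),"pos",np.round(o['eef_pos'],1),"twist",tw.round(2),"slide",(G.T@(np.array(p)-o['eef_pos'])/50).round(2),"gap",round(o['finger_gap'],1))
E
python3 -m pendant '[{"twist":[0,0,-1],"slide":[0,0,0],"fingers":1},{"twist":[0,0,-1],"slide":[0,0,0],"fingers":1},{"twist":[0,0,-1],"slide":[0,0,0],"fingers":1},{"twist":[0,0,-1],"slide":[0,0,0],"fingers":1},{"twist":[0,0,-1],"slide":[0,0,0],"fingers":1},{"twist":[0,0,-1],"slide":[0,0,0],"fingers":1},{"twist":[0,0,-1],"slide":[0,0,0],"fingers":1},{"twist":[0,0,-1],"slide":[0,0,0],"fingers":1},{"twist":[0,0,-1],"slide":[0,0,0],"fingers":1},{"twist":[0,0,-1],"slide":[0,0,0],"fingers":1},{"twist":[0,0,-1],"slide":[0,0,0],"fingers":1},{"twist":[0,0,-1],"slide":[0,0,0],"fingers":1},{"twist":[0,0,-1],"slide":[0,0,0],"fingers":1},{"twist":[0,0,-1],"slide":[0,0,0],"fingers":1},{"twist":[0,0,-1],"slide":[0,0,0],"fingers":1},{"twist":[0,0,-1],"slide":[0,0,0],"fingers":1},{"twist":[0,0,-1],"slide":[0,0,0],"fingers":1}]' 20
python3 -c "
from h import *
delta([435,-361,100])"
```

```text
time: 2.33
eef_pos: [229.2, -581.3, 238.5]
eef_rot: [[0.006, 1.0, -0.0], [1.0, -0.006, 0.0], [0.0, -0.0, -1.0]]
contact_force: [0.1, -0.4, 0.0]
finger_gap: 88.2
grip_force: 0.0
t 2.33 q [ 81.  42. -30.  89.  24.  56.  43.] pos [ 229.2 -581.3  238.5] twist [-0.   -0.   -0.09] slide [4.41 4.12 2.77] gap 88.2
```

```bash
python3 -m pendant '[{"twist":[0,0,-0.09],"slide":[0.7,0.7,0.2],"fingers":1},{"twist":[0,0,0],"slide":[0.7,0.7,0.4],"fingers":1},{"twist":[0,0,0],"slide":[0.7,0.7,0.4],"fingers":1},{"twist":[0,0,0],"slide":[0.7,0.6,0.5],"fingers":1},{"twist":[0,0,0],"slide":[0.7,0.6,0.5],"fingers":1},{"twist":[0,0,0],"slide":[0.6,0.5,0.4],"fingers":1},{"twist":[0,0,0],"slide":[0.31,0.32,0.37],"fingers":1},{"twist":[0,0,0],"slide":[0,0,0],"fingers":1}]'
python3 - <<'E'
from h import *
delta([435,-361,11])
crop("top",340,190,120,120,5,"jar"); print([((proj("top",p)-[340,190])*5).round() for p in ([435,-361,50],)])
E
```

```text
time: 3.32
eef_pos: [436.9, -359.3, 99.2]
eef_rot: [[-0.002, 1.0, -0.001], [1.0, 0.002, 0.002], [0.002, -0.001, -1.0]]
contact_force: [-0.6, -0.5, 0.0]
finger_gap: 88.2
grip_force: 0.0
t 3.33 q [ 47.  48. -21. 106.  30.  32.   6.] pos [ 436.9 -359.3   99.2] twist [-0.02 -0.03  0.03] slide [-0.03 -0.04  1.76] gap 88.2
[array([226., 312.])]
```

View pics/jar.png

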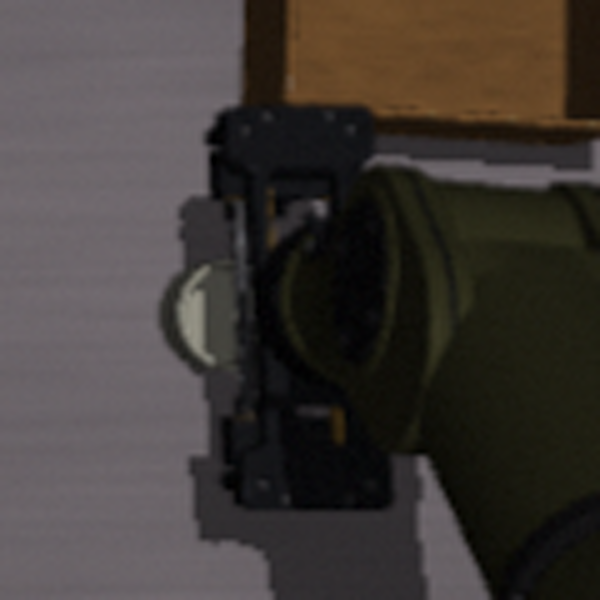

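The jar outline (crop px 162 left, rows 262–372) sits close to the estimate, between the fingers. The carton edge near the gripper body needs a check before I descend.

Run:
```python
from h import *
for z in (0,90):
    for u,v in ((389,216),(400,216),(340+285/5,190+118/5)): print(z,ray("top",u,v,z))
for u,v in((341,421),(406,438)): print(ray("top",u/1.5625,v/1.5625,88))
delta([433,-359,11])
```

```text
0 [ 536.2 -388.3    0. ]
0 [ 535.9 -418.6    0. ]
0 [ 542.7 -410.7    0. ]
90 [ 528.  -364.7   90. ]
90 [ 527.8 -392.9   90. ]
90 [ 534.1 -385.5   90. ]
[393.8  78.4  88. ]
[365.6 -28.8  88. ]
t 3.38 q [ 47.  48. -21. 106.  30.  32.   6.] pos [ 435.8 -361.3  100. ] twist [-0.02 -0.   -0.01] slide [ 0.05 -0.06  1.78] gap 88.1
```

```bash
python3 -m pendant '[{"twist":[0,0,-1],"slide":[0.05,-0.06,0],"fingers":1},{"twist":[0,0,-1],"slide":[0,0,0],"fingers":1},{"twist":[0,0,-1],"slide":[0,0,0],"fingers":1},{"twist":[0,0,-1],"slide":[0,0,0],"fingers":1},{"twist":[0,0,-1],"slide":[0,0,0],"fingers":1},{"twist":[0,0,-1],"slide":[0,0,0],"fingers":1},{"twist":[0,0,-1],"slide":[0,0,0],"fingers":1},{"twist":[0,0,-1],"slide":[0,0,0],"fingers":1},{"twist":[0,0,-1],"slide":[0,0,0],"fingers":1},{"twist":[0,0,-1],"slide":[0,0,0],"fingers":1},{"twist":[0,0,-1],"slide":[0,0,0],"fingers":1},{"twist":[0,0,-0.25],"slide":[0,0,0],"fingers":1},{"twist":[0,0,0],"slide":[0,0,0.4],"fingers":1},{"twist":[0,0,0],"slide":[0,0,0.5],"fingers":1},{"twist":[0,0,0],"slide":[0,0,0.5],"fingers":1},{"twist":[0,0,0],"slide":[0,0,0.36],"fingers":1},{"twist":[0,0,0],"slide":[0,0,0],"fingers":1}]' 20
python3 - <<'E'
from h import *
delta([433,-359,11],135)
crop("top",340,190,120,120,5,"jar2")
E
```

```text
time: 5.5
eef_pos: [432.1, -359.2, 11.4]
eef_rot: [[-0.705, 0.709, -0.002], [0.709, 0.705, 0.0], [0.002, -0.001, -1.0]]
contact_force: [-0.2, -0.4, 0.6]
finger_gap: 88.3
grip_force: 0.0
t 5.5 q [ 50.  57. -26. 107.  51.  28.  32.] pos [ 432.1 -359.2   11.4] twist [-0.02 -0.02 -0.04] slide [-0.01  0.02  0.01] gap 88.3
```

View pics/jar2.png

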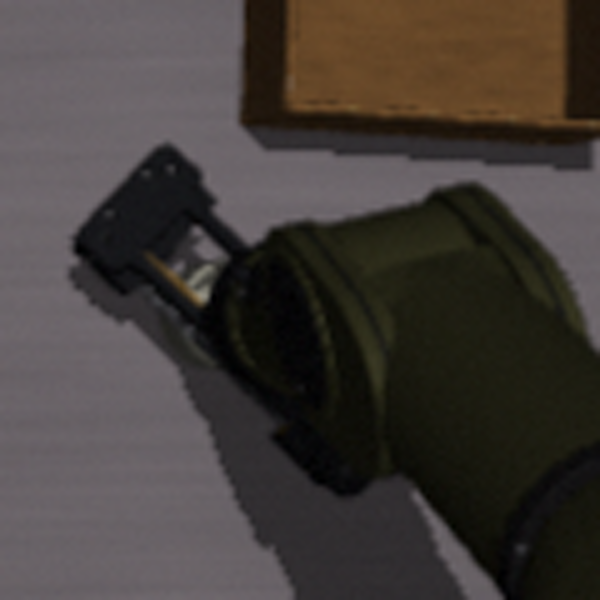

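The gripper is clear of the carton and straddles the jar. Next I close and lift.

```bash
python3 -m pendant '[{"twist":[0,0,0],"slide":[0,0,0],"fingers":-1},{"twist":[0,0,0],"slide":[0,0,0],"fingers":-1},{"twist":[0,0,0],"slide":[0,0,0],"fingers":-1},{"twist":[0,0,0],"slide":[0,0,0],"fingers":-1},{"twist":[0,0,0],"slide":[0,0,0],"fingers":-1},{"twist":[0,0,0],"slide":[0,0,0],"fingers":-1},{"twist":[0,0,0],"slide":[0,0,-0.3],"fingers":-1},{"twist":[0,0,0],"slide":[0,0,-0.6],"fingers":-1},{"twist":[0,0,0],"slide":[0,0,-0.8],"fingers":-1},{"twist":[0,0,0],"slide":[0,0,-0.8],"fingers":-1},{"twist":[0,0,0],"slide":[0,0,-0.5],"fingers":-1},{"twist":[0,0,0],"slide":[0,0,0],"fingers":-1}]' 20
python3 - <<'E'
from h import *
delta([626,257,162],90)
E
```

```text
time: 7.05
eef_pos: [434.1, -359.3, 164.3]
eef_rot: [[-0.706, 0.708, 0.004], [0.708, 0.706, -0.002], [-0.004, 0.001, -1.0]]
contact_force: [-0.1, -0.0, -0.8]
finger_gap: 60.5
grip_force: 20.0
t 7.05 q [ 57.  45. -38. 104.  38.  44.  44.] pos [ 434.1 -359.3  164.3] twist [ 0.04  0.05 11.22] slide [12.33  3.84  0.05] gap 60.5
```

```bash
python3 -m pendant '[{"twist":[0,0,1],"slide":[0,0,0],"fingers":-1},{"twist":[0,0,1],"slide":[0,0,0],"fingers":-1},{"twist":[0,0,1],"slide":[0,0,0],"fingers":-1},{"twist":[0,0,1],"slide":[0,0,0],"fingers":-1},{"twist":[0,0,1],"slide":[0,0,0],"fingers":-1},{"twist":[0,0,1],"slide":[0,0,0],"fingers":-1},{"twist":[0,0,1],"slide":[0,0,0],"fingers":-1},{"twist":[0,0,1],"slide":[0,0,0],"fingers":-1},{"twist":[0,0,1],"slide":[0,0,0],"fingers":-1},{"twist":[0,0,1],"slide":[0,0,0],"fingers":-1},{"twist":[0,0,1],"slide":[0,0,0],"fingers":-1},{"twist":[0,0,0.2],"slide":[0,0,0],"fingers":-1}]'
python3 -m pendant '[{"twist":[0,0,0],"slide":[0.4,0,0],"fingers":-1},{"twist":[0,0,0],"slide":[0.7,0.1,0],"fingers":-1},{"twist":[0,0,0],"slide":[0.8,0.2,0],"fingers":-1},{"twist":[0,0,0],"slide":[0.8,0.3,0],"fingers":-1},{"twist":[0,0,0],"slide":[0.8,0.3,0],"fingers":-1},{"twist":[0,0,0],"slide":[0.8,0.3,0],"fingers":-1},{"twist":[0,0,0],"slide":[0.8,0.3,0],"fingers":-1},{"twist":[0,0,0],"slide":[0.8,0.3,0],"fingers":-1},{"twist":[0,0,0],"slide":[0.8,0.3,0],"fingers":-1},{"twist":[0,0,0],"slide":[0.8,0.3,0],"fingers":-1},{"twist":[0,0,0],"slide":[0.8,0.3,0],"fingers":-1},{"twist":[0,0,0],"slide":[0.8,0.3,0],"fingers":-1},{"twist":[0,0,0],"slide":[0.8,0.3,0],"fingers":-1},{"twist":[0,0,0],"slide":[0.8,0.3,0],"fingers":-1},{"twist":[0,0,0],"slide":[0.7,0.2,0],"fingers":-1},{"twist":[0,0,0],"slide":[0.6,0.04,0],"fingers":-1},{"twist":[0,0,0],"slide":[0.33,0,0],"fingers":-1},{"twist":[0,0,0],"slide":[0,0,0],"fingers":-1}]'
python3 - <<'E'
from h import *
delta([626,257,15.5],90)
E
```

```text
time: 8.55
eef_pos: [432.3, -358.4, 161.1]
eef_rot: [[-0.002, 1.0, -0.002], [1.0, 0.002, 0.001], [0.001, -0.002, -1.0]]
contact_force: [0.4, 0.7, -1.0]
finger_gap: 60.0
grip_force: 20.0
time: 10.8
eef_pos: [623.1, 258.9, 161.6]
eef_rot: [[-0.004, 1.0, -0.001], [1.0, 0.004, -0.0], [-0.0, -0.001, -1.0]]
contact_force: [-0.0, -0.2, -0.6]
finger_gap: 60.2
grip_force: 20.0
t 10.8 q [-17.  49. -19.  84.  19.  50. -42.] pos [623.1 258.9 161.6] twist [-0.02  0.    0.06] slide [-0.04  0.06  2.92] gap 60.2
```

```bash
python3 -m pendant '[{"twist":[0,0,0],"slide":[-0.02,0.03,0.3],"fingers":-1},{"twist":[0,0,0],"slide":[0,0,0.6],"fingers":-1},{"twist":[0,0,0],"slide":[0,0,0.7],"fingers":-1},{"twist":[0,0,0],"slide":[0,0,0.6],"fingers":-1},{"twist":[0,0,0],"slide":[0,0,0.4],"fingers":-1},{"twist":[0,0,0],"slide":[0,0,0.2],"fingers":-1},{"twist":[0,0,0],"slide":[0,0,0.08],"fingers":-1},{"twist":[0,0,0],"slide":[0,0,0],"fingers":-1},{"twist":[0,0,0],"slide":[0,0,0],"fingers":-1}]'
python3 - <<'E'
from h import *
delta([626,257,15.5],90); o=env.get_obs(); print(o['contact_force'])
E
```

```text
time: 11.92
eef_pos: [626.2, 257.2, 19.2]
eef_rot: [[-0.002, 1.0, 0.002], [1.0, 0.002, 0.001], [0.001, 0.002, -1.0]]
contact_force: [-0.3, 0.1, -1.4]
finger_gap: 60.6
grip_force: 20.0
t 11.93 q [-18.  60. -16.  87.  23.  36. -45.] pos [626.2 257.2  19.2] twist [ 0.02 -0.01  0.02] slide [-0.   -0.    0.07] gap 60.6
[-0.33049822  0.10775631 -1.38659296]
```

Lower 3 mm more, release, rise, and look.

```bash
python3 -m pendant '[{"twist":[0,0,0],"slide":[0,0,0.03],"fingers":-1},{"twist":[0,0,0],"slide":[0,0,0.03],"fingers":-1},{"twist":[0,0,0],"slide":[0,0,0],"fingers":-1}]'
python3 -m pendant '[{"twist":[0,0,0],"slide":[0,0,0],"fingers":0.6},{"twist":[0,0,0],"slide":[0,0,0],"fingers":0.8},{"twist":[0,0,0],"slide":[0,0,0],"fingers":0.8},{"twist":[0,0,0],"slide":[0,0,-0.4],"fingers":0.8},{"twist":[0,0,0],"slide":[0,0,-0.8],"fingers":0.8},{"twist":[0,0,0],"slide":[0,0,-0.8],"fingers":1},{"twist":[0,0,0],"slide":[0,0,-0.5],"fingers":1},{"twist":[0,0,0],"slide":[0,0,0],"fingers":1}]'
python3 - <<'E'
from h import *
delta([455,360.5,60],90)
E
```

```text
time: 12.3
eef_pos: [626.0, 257.1, 16.8]
eef_rot: [[-0.001, 1.0, 0.001], [1.0, 0.001, 0.0], [0.0, 0.001, -1.0]]
contact_force: [-1.7, -1.0, 7.1]
finger_gap: 60.3
grip_force: 20.0
time: 13.3
eef_pos: [627.3, 257.8, 143.8]
eef_rot: [[-0.001, 1.0, 0.006], [1.0, 0.001, 0.003], [0.003, 0.006, -1.0]]
contact_force: [-0.4, 0.5, 0.7]
finger_gap: 87.9
grip_force: 0.0
t 13.3 q [-17.  50. -19.  84.  20.  48. -42.] pos [627.3 257.8 143.8] twist [ 0.08 -0.04  0.02] slide [ 2.05 -3.45  1.68] gap 87.9
```

```bash
python3 -m pendant '[{"twist":[0,0,0],"slide":[0.2,-0.3,0],"fingers":1},{"twist":[0,0,0],"slide":[0.4,-0.7,0],"fingers":1},{"twist":[0,0,0],"slide":[0.5,-0.8,0.2],"fingers":1},{"twist":[0,0,0],"slide":[0.5,-0.8,0.4],"fingers":1},{"twist":[0,0,0],"slide":[0.3,-0.6,0.5],"fingers":1},{"twist":[0,0,0],"slide":[0.15,-0.25,0.5],"fingers":1},{"twist":[0,0,0],"slide":[0,0,0],"fingers":1}]'
python3 - <<'E'
from h import *
print("amber cap",ray("top",112/1.5625,312/1.5625,125))
delta([455,360.5,1.5],90)
crop("top",90,150,160,120,5,"lid1")
q=lambda p:((proj("top",p)-[90,150])*5+2).round(); print(q([455,360.5,16]),q([626,257,54]))
E
```

```text
time: 14.18
eef_pos: [448.6, 359.1, 57.9]
eef_rot: [[-0.006, 1.0, -0.006], [1.0, 0.006, -0.004], [-0.004, -0.006, -1.0]]
contact_force: [0.1, 0.4, 0.2]
finger_gap: 88.4
grip_force: 0.0
amber cap [574.6 454.2 125. ]
t 14.18 q [-36.  51. -12. 105.  22.  26. -64.] pos [448.6 359.1  57.9] twist [-0.08  0.05  0.09] slide [0.03 0.13 1.13] gap 88.4
[149. 488.] [325. 170.]
```

View pics/lid1.png

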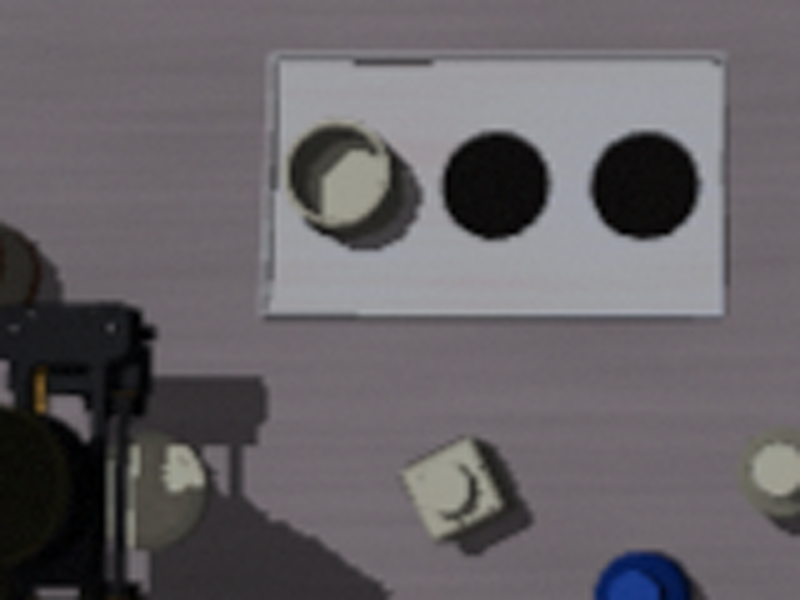

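```bash
python3 - <<'E'
from h import *
print(ray("top",90+338/5,150+173/5,54)); delta([455,360.5,2],90)
E
python3 -m pendant '[{"twist":[0,0,0],"slide":[0,0.1,0.3],"fingers":1},{"twist":[0,0,0],"slide":[0,0,0.4],"fingers":1},{"twist":[0,0,0],"slide":[0,0,0.3],"fingers":1},{"twist":[0,0,0],"slide":[0,0,0.05],"fingers":1},{"twist":[0,0,0],"slide":[0,0,0],"fingers":1},{"twist":[0,0,0],"slide":[0,0,0],"fingers":1}]'
python3 - <<'E'
from h import *
delta([455,360.5,2],90)
E
```

```text
[623.2 248.6  54. ]
t 14.22 q [-36.  51. -12. 105.  22.  26. -64.] pos [451.  358.7  59.1] twist [-0.04  0.03  0.05] slide [0.04 0.08 1.14] gap 88.0
time: 14.98
eef_pos: [458.1, 359.3, 8.1]
eef_rot: [[-0.002, 1.0, 0.001], [1.0, 0.002, 0.001], [0.001, 0.001, -1.0]]
contact_force: [0.0, -0.4, 0.2]
finger_gap: 88.3
grip_force: 0.0
t 14.97 q [-37.  56. -10. 105.  24.  21. -65.] pos [458.1 359.3   8.1] twist [ 0.01 -0.01  0.02] slide [ 0.02 -0.06  0.12] gap 88.3
```

```bash
python3 -m pendant '[{"twist":[0,0,0],"slide":[0.02,-0.04,0.05],"fingers":1},{"twist":[0,0,0],"slide":[0,0,0.05],"fingers":1},{"twist":[0,0,0],"slide":[0,0,0],"fingers":1},{"twist":[0,0,0],"slide":[0,0,0],"fingers":-1},{"twist":[0,0,0],"slide":[0,0,0],"fingers":-1},{"twist":[0,0,0],"slide":[0,0,0],"fingers":-1},{"twist":[0,0,0],"slide":[0,0,0],"fingers":-1},{"twist":[0,0,0],"slide":[0,0,0],"fingers":-1}]' 20
python3 - <<'E'
from h import *
delta([455,360.5,2],90); print(env.get_obs()['contact_force'])
E
```

```text
time: 15.98
eef_pos: [455.9, 360.0, 2.7]
eef_rot: [[-0.002, 1.0, 0.0], [1.0, 0.002, -0.0], [-0.0, 0.0, -1.0]]
contact_force: [0.4, 0.3, 0.4]
finger_gap: 65.2
grip_force: 20.0
t 15.97 q [-37.  57. -10. 105.  24.  21. -65.] pos [455.9 360.    2.7] twist [0.   0.   0.02] slide [ 0.01 -0.02  0.01] gap 65.2
[0.39106261 0.26339512 0.35705568]
```

The jar stands about 8 mm off its spot, within tolerance but with little margin. I'll leave the lid here and recentre the jar first.

```bash
python3 -m pendant '[{"twist":[0,0,0],"slide":[0,0,0],"fingers":1},{"twist":[0,0,0],"slide":[0,0,0],"fingers":1},{"twist":[0,0,0],"slide":[0,0,0],"fingers":1},{"twist":[0,0,0],"slide":[0,0,-0.5],"fingers":1},{"twist":[0,0,0],"slide":[0,0,-0.8],"fingers":1},{"twist":[0,0,0],"slide":[-0.2,0.2,-0.8],"fingers":1},{"twist":[0,0,0],"slide":[-0.4,0.6,-0.1],"fingers":1},{"twist":[0,0,0],"slide":[-0.5,0.8,0],"fingers":1},{"twist":[0,0,0],"slide":[-0.5,0.8,0],"fingers":1},{"twist":[0,0,0],"slide":[-0.4,0.6,0],"fingers":1},{"twist":[0,0,0],"slide":[-0.2,0.38,0],"fingers":1},{"twist":[0,0,0],"slide":[0,0,0],"fingers":1}]'
python3 - <<'E'
from h import *
delta([623.5,249,16],90)
E
```

```text
time: 17.48
eef_pos: [626.4, 248.3, 112.3]
eef_rot: [[0.002, 1.0, 0.001], [1.0, -0.002, -0.001], [-0.001, 0.001, -1.0]]
contact_force: [-1.4, 0.5, -0.1]
finger_gap: 88.2
grip_force: 0.0
t 17.48 q [-16.  53. -19.  86.  21.  45. -43.] pos [626.4 248.3 112.3] twist [ 0.01  0.02 -0.03] slide [ 0.01 -0.06  1.93] gap 88.2
```

```bash
python3 -m pendant '[{"twist":[0,0,0],"slide":[0,-0.03,0.5],"fingers":1},{"twist":[0,0,0],"slide":[0,0,0.6],"fingers":1},{"twist":[0,0,0],"slide":[0,0,0.5],"fingers":1},{"twist":[0,0,0],"slide":[0,0,0.25],"fingers":1},{"twist":[0,0,0],"slide":[0,0,0],"fingers":1},{"twist":[0,0,0],"slide":[0,0,0],"fingers":-1},{"twist":[0,0,0],"slide":[0,0,0],"fingers":-1},{"twist":[0,0,0],"slide":[0,0,0],"fingers":-1},{"twist":[0,0,0],"slide":[0,0,0],"fingers":-1},{"twist":[0,0,0],"slide":[0,0,0],"fingers":-1},{"twist":[0,0,0],"slide":[0,0,-0.08],"fingers":-1},{"twist":[0,0,0],"slide":[0.08,0,0],"fingers":-1},{"twist":[0,0,0],"slide":[0.08,0,0],"fingers":-1},{"twist":[0,0,0],"slide":[0,0,0.04],"fingers":-1},{"twist":[0,0,0],"slide":[0,0,0.04],"fingers":-1},{"twist":[0,0,0],"slide":[0,0,0],"fingers":-1}]'
python3 - <<'E'
from h import *
delta([625,257,16],90);print(env.get_obs()['contact_force'])
E
```

```text
time: 19.48
eef_pos: [623.2, 258.8, 21.0]
eef_rot: [[-0.002, 1.0, -0.0], [1.0, 0.002, 0.0], [0.0, -0.0, -1.0]]
contact_force: [-2.8, -0.5, 7.6]
finger_gap: 60.3
grip_force: 20.0
t 19.48 q [-18.  60. -16.  87.  24.  37. -46.] pos [623.2 258.8  21. ] twist [-0.   -0.    0.03] slide [-0.04  0.04  0.1 ] gap 60.3
[-2.78385145 -0.49798069  7.57546977]
```

Contact made; release and go back to the lid.

```bash
python3 -m pendant '[{"twist":[0,0,0],"slide":[0,0,0],"fingers":0.8},{"twist":[0,0,0],"slide":[0,0,0],"fingers":1},{"twist":[0,0,0],"slide":[0,0,0],"fingers":1},{"twist":[0,0,0],"slide":[0,0,-0.5],"fingers":1},{"twist":[0,0,0],"slide":[0,0,-0.8],"fingers":1},{"twist":[0,0,0],"slide":[0.2,-0.3,-0.4],"fingers":1},{"twist":[0,0,0],"slide":[0.4,-0.7,0],"fingers":1},{"twist":[0,0,0],"slide":[0.5,-0.8,0],"fingers":1},{"twist":[0,0,0],"slide":[0.5,-0.8,0.2],"fingers":1},{"twist":[0,0,0],"slide":[0.3,-0.55,0.5],"fingers":1},{"twist":[0,0,0],"slide":[0.1,-0.25,0.5],"fingers":1},{"twist":[0,0,0],"slide":[0,0,0],"fingers":1},{"twist":[0,0,0],"slide":[0,0,0],"fingers":1}]'
python3 - <<'E'
from h import *
delta([455,360.5,2],90)
crop("top",130,150,80,60,6,"jar3")
q=lambda p:((proj("top",p)-[130,150])*6+2.5).round(); print(q([625,257,54]))
E
```

```text
time: 21.1
eef_pos: [454.8, 357.8, 45.8]
eef_rot: [[-0.0, 1.0, 0.002], [1.0, 0.0, 0.0], [0.0, 0.002, -1.0]]
contact_force: [0.2, 0.1, 0.2]
finger_gap: 88.0
grip_force: 0.0
t 21.1 q [-36.  53. -12. 105.  23.  25. -65.] pos [454.8 357.8  45.8] twist [ 0.02 -0.    0.01] slide [0.05 0.   0.88] gap 88.0
[150. 206.]
```

View pics/jar3.png

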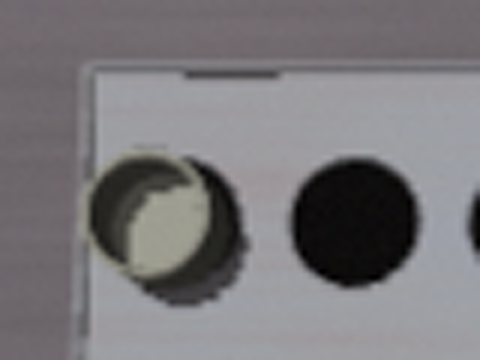

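The jar rim is now centred at crop px (149,214), against (150,206) ideal, so it is within about 4 mm of its spot. Next the lid.

```bash
python3 -m pendant '[{"twist":[0,0,0],"slide":[0.04,0,0.4],"fingers":1},{"twist":[0,0,0],"slide":[0,0,0.3],"fingers":1},{"twist":[0,0,0],"slide":[0,0,0.12],"fingers":1},{"twist":[0,0,0],"slide":[0,0,0.04],"fingers":1},{"twist":[0,0,0],"slide":[0,0,0],"fingers":1},{"twist":[0,0,0],"slide":[0,0,0],"fingers":1}]' 20
python3 -m pendant '[{"twist":[0,0,0],"slide":[0,0,0],"fingers":-1},{"twist":[0,0,0],"slide":[0,0,0],"fingers":-1},{"twist":[0,0,0],"slide":[0,0,0],"fingers":-1},{"twist":[0,0,0],"slide":[0,0,0],"fingers":-1},{"twist":[0,0,0],"slide":[0,0,0],"fingers":-1}]' 20
```

```text
time: 21.9
eef_pos: [453.6, 360.2, 2.5]
eef_rot: [[-0.002, 1.0, 0.001], [1.0, 0.002, 0.0], [0.0, 0.001, -1.0]]
contact_force: [-0.9, 0.8, -0.2]
finger_gap: 88.1
grip_force: 0.0
time: 22.52
eef_pos: [453.5, 360.1, 2.4]
eef_rot: [[-0.002, 1.0, 0.0], [1.0, 0.002, 0.0], [0.0, 0.0, -1.0]]
contact_force: [0.8, 0.6, 2.5]
finger_gap: 65.7
grip_force: 20.0
```

```bash
python3 -m pendant '[{"twist":[0,0,0],"slide":[0,0,-0.4],"fingers":-1},{"twist":[0,0,0],"slide":[0,0,-0.8],"fingers":-1},{"twist":[0,0,0],"slide":[0,0,-0.8],"fingers":-1},{"twist":[0,0,0],"slide":[-0.1,0.2,-0.4],"fingers":-1},{"twist":[0,0,0],"slide":[-0.4,0.6,0],"fingers":-1},{"twist":[0,0,0],"slide":[-0.5,0.8,0],"fingers":-1},{"twist":[0,0,0],"slide":[-0.5,0.8,0],"fingers":-1},{"twist":[0,0,0],"slide":[-0.4,0.6,0],"fingers":-1},{"twist":[0,0,0],"slide":[-0.16,0.37,0],"fingers":-1},{"twist":[0,0,0],"slide":[0,0,0],"fingers":-1},{"twist":[0,0,0],"slide":[0,0,0],"fingers":-1}]'
python3 - <<'E'
from h import *
delta([622,257,60],90)
crop("scene",290,130,80,60,6,"lid2")
E
```

```text
time: 23.9
eef_pos: [620.7, 258.4, 122.7]
eef_rot: [[-0.003, 1.0, -0.001], [1.0, 0.003, 0.001], [0.001, -0.001, -1.0]]
contact_force: [-0.8, 0.3, -0.2]
finger_gap: 65.7
grip_force: 20.0
t 23.9 q [-17.  52. -19.  86.  21.  46. -44.] pos [620.7 258.4 122.7] twist [-0.01 -0.01  0.04] slide [-0.03  0.03  1.25] gap 65.7
```

View pics/lid2.png

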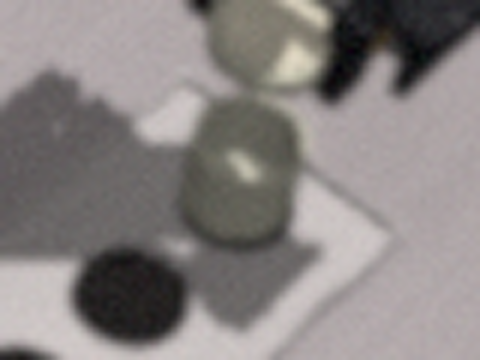

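The lid is held level just above the jar. I'll lower it.

```bash
python3 -m pendant '[{"twist":[0,0,0],"slide":[0,0.02,0.3],"fingers":-1},{"twist":[0,0,0],"slide":[0,0,0.5],"fingers":-1},{"twist":[0,0,0],"slide":[0,0,0.3],"fingers":-1},{"twist":[0,0,0],"slide":[0,0,0.14],"fingers":-1},{"twist":[0,0,0],"slide":[0,0,0.06],"fingers":-1},{"twist":[0,0,0],"slide":[0,0,0],"fingers":-1},{"twist":[0,0,0],"slide":[0,0,0],"fingers":-1}]'
python3 -m pendant '[{"twist":[0,0,0],"slide":[0,0,0.04],"fingers":-1},{"twist":[0,0,0],"slide":[0,0,0.04],"fingers":-1},{"twist":[0,0,0],"slide":[0,0,0],"fingers":-1}]'
```

```text
time: 24.82
eef_pos: [623.5, 257.5, 57.9]
eef_rot: [[-0.002, 1.0, 0.001], [1.0, 0.002, 0.001], [0.001, 0.001, -1.0]]
contact_force: [-0.9, -0.4, -0.4]
finger_gap: 65.2
grip_force: 20.0
time: 25.2
eef_pos: [622.9, 257.2, 53.0]
eef_rot: [[-0.002, 1.0, -0.0], [1.0, 0.002, -0.0], [-0.0, -0.0, -1.0]]
contact_force: [0.2, -0.2, -1.0]
finger_gap: 65.6
grip_force: 20.0
```

```bash
python3 -m pendant '[{"twist":[0,0,0],"slide":[0,0,0.02],"fingers":-1},{"twist":[0,0,0],"slide":[0,0,0.02],"fingers":-1},{"twist":[0,0,0],"slide":[0,0,0],"fingers":-1}]'
```

```text
time: 25.58
eef_pos: [623.1, 257.4, 52.4]
eef_rot: [[-0.002, 1.0, 0.0], [1.0, 0.002, -0.0], [-0.0, 0.0, -1.0]]
contact_force: [-2.6, -2.2, 6.8]
finger_gap: 65.4
grip_force: 20.0
```

Contact came at the expected seated height. Release, then go to the square bottle.

```bash
python3 -m pendant '[{"twist":[0,0,0],"slide":[0,0,0],"fingers":0.8},{"twist":[0,0,0],"slide":[0,0,0],"fingers":1},{"twist":[0,0,0],"slide":[0,0,0],"fingers":1},{"twist":[0,0,0],"slide":[0,0,-0.4],"fingers":1},{"twist":[0,0,0],"slide":[0,0,-0.8],"fingers":1},{"twist":[0,0,0],"slide":[0,0,-0.7],"fingers":1},{"twist":[0,0,0],"slide":[-0.2,-0.4,0],"fingers":1},{"twist":[0,0,0],"slide":[-0.4,-0.8,0],"fingers":1},{"twist":[0,0,0],"slide":[-0.4,-0.8,0],"fingers":1},{"twist":[0,0,0],"slide":[-0.35,-0.8,0],"fingers":1},{"twist":[0,0,0],"slide":[-0.2,-0.6,0],"fingers":1},{"twist":[0,0,0],"slide":[0,0,0],"fingers":1}]'
python3 -m pendant '[{"twist":[0,0,1],"slide":[0,0,0],"fingers":1},{"twist":[0,0,1],"slide":[0,0,0],"fingers":1},{"twist":[0,0,1],"slide":[0,0,0],"fingers":1},{"twist":[0,0,1],"slide":[0,0,0],"fingers":1},{"twist":[0,0,1],"slide":[0,0,0],"fingers":1},{"twist":[0,0,1],"slide":[0,0,0],"fingers":1},{"twist":[0,0,1],"slide":[0,0,0],"fingers":1},{"twist":[0,0,1],"slide":[0,0,0],"fingers":1},{"twist":[0,0,1],"slide":[0,0,0],"fingers":1},{"twist":[0,0,1],"slide":[0,0,0],"fingers":1},{"twist":[0,0,1],"slide":[0,0,0],"fingers":1},{"twist":[0,0,1],"slide":[0,0,0],"fingers":1},{"twist":[0,0,1],"slide":[0,0,0],"fingers":1},{"twist":[0,0,1],"slide":[0,0,0],"fingers":1},{"twist":[0,0,0.7],"slide":[0,0,0],"fingers":1},{"twist":[0,0,0],"slide":[0,0,0],"fingers":1}]'
python3 - <<'E'
from h import *
delta([453,180,24],31)
crop("top",120,160,120,120,5,"sq")
q=lambda p:((proj("top",p)-[120,160])*5+2).round(); print(q([623,257,66]),q([453,180,58]))
E
```

```text
time: 27.08
eef_pos: [451.5, 178.8, 147.4]
eef_rot: [[-0.003, 1.0, -0.0], [1.0, 0.003, -0.001], [-0.001, -0.0, -1.0]]
contact_force: [1.3, 0.1, 0.1]
finger_gap: 88.4
grip_force: 0.0
time: 29.08
eef_pos: [454.0, 180.1, 146.5]
eef_rot: [[0.854, 0.52, 0.001], [0.52, -0.854, 0.001], [0.002, 0.0, -1.0]]
contact_force: [-0.8, -0.2, -0.3]
finger_gap: 88.0
grip_force: 0.0
t 29.07 q [-26.  38.  -2. 118.   3.  23. -88.] pos [454.  180.1 146.5] twist [ 0.   -0.02  0.08] slide [-0.02 -0.01  2.45] gap 88.0
[169. 122.] [309. 437.]
```

View pics/sq.png

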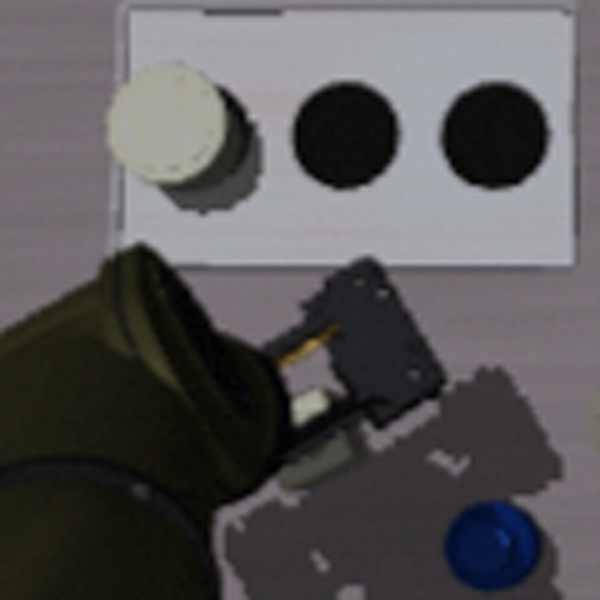

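The lid shows concentric on the jar (168,123), and the square bottle lies between the fingers with its edges parallel to them. I'll descend and grip.

```bash
python3 -m pendant '[{"twist":[0,0,0],"slide":[0,0,0.4],"fingers":1},{"twist":[0,0,0],"slide":[0,0,0.7],"fingers":1},{"twist":[0,0,0],"slide":[0,0,0.7],"fingers":1},{"twist":[0,0,0],"slide":[0,0,0.4],"fingers":1},{"twist":[0,0,0],"slide":[0,0,0.2],"fingers":1},{"twist":[0,0,0],"slide":[0,0,0],"fingers":1},{"twist":[0,0,0],"slide":[0,0,0],"fingers":1}]' 20
python3 -m pendant '[{"twist":[0,0,0],"slide":[0,0,0],"fingers":-1},{"twist":[0,0,0],"slide":[0,0,0],"fingers":-1},{"twist":[0,0,0],"slide":[0,0,0],"fingers":-1},{"twist":[0,0,0],"slide":[0,0,0],"fingers":-1},{"twist":[0,0,0],"slide":[0,0,0],"fingers":-1},{"twist":[0,0,0],"slide":[0,0,0],"fingers":-1},{"twist":[0,0,0],"slide":[0,0,0],"fingers":-1},{"twist":[0,0,0],"slide":[0,0,0],"fingers":-1}]' 20
```

```text
time: 30.0
eef_pos: [453.7, 179.7, 26.9]
eef_rot: [[0.855, 0.519, 0.001], [0.519, -0.855, 0.001], [0.001, 0.0, -1.0]]
contact_force: [-0.5, -0.1, 0.2]
finger_gap: 87.8
grip_force: 0.0
time: 31.0
eef_pos: [453.0, 179.7, 26.2]
eef_rot: [[0.854, 0.52, -0.0], [0.52, -0.854, 0.0], [-0.0, -0.0, -1.0]]
contact_force: [-2.5, 0.9, 0.7]
finger_gap: 44.0
grip_force: 19.8
```

```bash
python3 -m pendant '[{"twist":[0,0,0],"slide":[0,0,-0.3],"fingers":-1},{"twist":[0,0,0],"slide":[0,0,-0.8],"fingers":-1},{"twist":[0,0,0],"slide":[0,0,-0.8],"fingers":-1},{"twist":[0,0,-0.7],"slide":[0,0,-0.6],"fingers":-1},{"twist":[0,0,-1],"slide":[0,0,0],"fingers":-1},{"twist":[0,0,-1],"slide":[0,0,0],"fingers":-1},{"twist":[0,0,-1],"slide":[0,0,0],"fingers":-1},{"twist":[0,0,-1],"slide":[0,0,0],"fingers":-1},{"twist":[0,0,-1],"slide":[0,0,0],"fingers":-1},{"twist":[0,0,-1],"slide":[0,0,0],"fingers":-1},{"twist":[0,0,-1],"slide":[0,0,0],"fingers":-1},{"twist":[0,0,-1],"slide":[0,0,0],"fingers":-1},{"twist":[0,0,-1],"slide":[0,0,0],"fingers":-1},{"twist":[0,0,-1],"slide":[0,0,0],"fingers":-1},{"twist":[0,0,-1],"slide":[0,0,0],"fingers":-1},{"twist":[0,0,-1],"slide":[0,0,0],"fingers":-1},{"twist":[0,0,-1],"slide":[0,0,0],"fingers":-1},{"twist":[0,0,-1],"slide":[0,0,0],"fingers":-1},{"twist":[0,0,0],"slide":[0,0,0],"fingers":-1}]'
python3 -m pendant '[{"twist":[0,0,0],"slide":[-0.2,0.4,0],"fingers":-1},{"twist":[0,0,0],"slide":[-0.5,0.8,0],"fingers":-1},{"twist":[0,0,0],"slide":[-0.5,0.8,0],"fingers":-1},{"twist":[0,0,0],"slide":[-0.4,0.8,0],"fingers":-1},{"twist":[0,0,0],"slide":[-0.26,0.6,0],"fingers":-1},{"twist":[0,0,0],"slide":[0,0,0],"fingers":-1},{"twist":[0,0,0],"slide":[0,0,0],"fingers":-1}]'
python3 - <<'E'
from h import *
delta([624,87,34],90)
crop("scene",250,110,120,120,5,"sq2")
q=lambda p:((proj("scene",p)-[250,110])*5+2).round(); print(q([*env.get_obs()['eef_pos'][:2],env.get_obs()['eef_pos'][2]-26.5]))
crop("top",180,140,90,90,6,"sq3")
p=env.get_obs()['eef_pos']; q=lambda p:((proj("top",p)-[180,140])*6+2.5).round(); print(q([*p[:2],p[2]+33]))
E
```

```text
time: 33.38
eef_pos: [453.4, 178.9, 151.8]
eef_rot: [[-0.0, 1.0, 0.001], [1.0, 0.0, -0.001], [-0.001, 0.001, -1.0]]
contact_force: [-0.1, -0.0, -1.3]
finger_gap: 44.0
grip_force: 19.8
time: 34.25
eef_pos: [622.2, 87.3, 151.2]
eef_rot: [[-0.002, 1.0, -0.001], [1.0, 0.002, -0.0], [-0.0, -0.001, -1.0]]
contact_force: [-0.3, -0.2, -0.7]
finger_gap: 43.8
grip_force: 19.8
t 34.25 q [ -0.  47. -22.  93.  23.  44. -33.] pos [622.2  87.3 151.2] twist [-0.02  0.    0.02] slide [-0.01  0.04  2.34] gap 43.8
[229. 311.]
[187. 217.]
```

View pics/sq2.png

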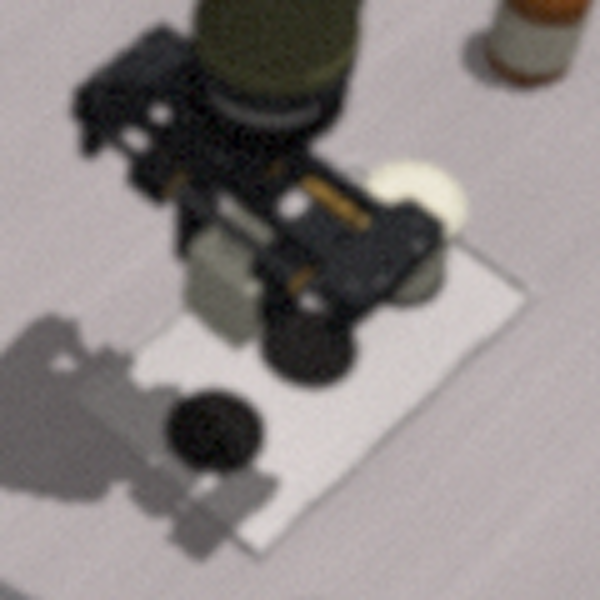

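```bash
python3 - <<'E'
from h import *
q=lambda p:((proj("scene",p)-[250,110])*5+2).round()
for a in((22,-22),(-22,-22),(22,22)): print(q([623+a[0],87.3+a[1],125]))
E
python3 -m pendant '[{"twist":[0,0,0],"slide":[0,0.02,0.4],"fingers":-1},{"twist":[0,0,0],"slide":[0,0,0.7],"fingers":-1},{"twist":[0,0,0],"slide":[0,0,0.7],"fingers":-1},{"twist":[0,0,0],"slide":[0,0,0.35],"fingers":-1},{"twist":[0,0,0],"slide":[0,0,0.15],"fingers":-1},{"twist":[0,0,0],"slide":[0,0,0],"fingers":-1},{"twist":[0,0,0],"slide":[0,0,0],"fingers":-1}]'
```

```text
[233. 361.]
[173. 313.]
[287. 312.]
time: 35.22
eef_pos: [625.2, 87.1, 37.3]
eef_rot: [[-0.002, 1.0, 0.002], [1.0, 0.002, 0.0], [0.0, 0.002, -1.0]]
contact_force: [-0.8, 0.1, -0.6]
finger_gap: 44.2
grip_force: 19.8
```

The bottle's bottom corners at (240,348) and (187,305) suggest it sits about 7 mm toward +y in the grip. I'll shift −5 mm and place it.

```bash
python3 -m pendant '[{"twist":[0,0,0],"slide":[-0.1,0,0],"fingers":-1},{"twist":[0,0,0],"slide":[0,0,0.06],"fingers":-1},{"twist":[0,0,0],"slide":[0,0,0.04],"fingers":-1},{"twist":[0,0,0],"slide":[0,0,0.03],"fingers":-1},{"twist":[0,0,0],"slide":[0,0,0],"fingers":-1}]'
```

```text
time: 35.85
eef_pos: [624.3, 81.8, 30.3]
eef_rot: [[-0.002, 1.0, -0.0], [1.0, 0.002, -0.0], [-0.0, -0.0, -1.0]]
contact_force: [-0.7, -0.8, 4.7]
finger_gap: 44.1
grip_force: 19.8
```

```bash
python3 -m pendant '[{"twist":[0,0,0],"slide":[0,0,0],"fingers":0.6},{"twist":[0,0,0],"slide":[0,0,0],"fingers":1},{"twist":[0,0,0],"slide":[0,0,0],"fingers":1},{"twist":[0,0,0],"slide":[0,0,-0.4],"fingers":1},{"twist":[0,0,0],"slide":[0,0,-0.8],"fingers":1},{"twist":[0,0,0],"slide":[0,0,-0.8],"fingers":1},{"twist":[0,0,0],"slide":[-0.2,-0.4,-0.4],"fingers":1},{"twist":[0,0,0],"slide":[-0.4,-0.8,0],"fingers":1},{"twist":[0,0,0],"slide":[-0.4,-0.8,0],"fingers":1},{"twist":[0,0,0],"slide":[-0.3,-0.75,0],"fingers":1},{"twist":[0,0,0],"slide":[-0.2,-0.5,0],"fingers":1},{"twist":[0,0,0],"slide":[0,0,0],"fingers":1},{"twist":[0,0,0],"slide":[0,0,0],"fingers":1}]'
python3 - <<'E'
from h import *
delta([460,6.5,34],90)
crop("top",180,160,120,120,5,"rd")
q=lambda p:((proj("top",p)-[180,160])*5+2).round(); print("sq body/cap",q([624,87,62]),q([624,87,82]),"round",q([460,6.5,90]),q([460,6.5,60]))
E
```

```text
time: 37.48
eef_pos: [464.0, 7.4, 150.5]
eef_rot: [[-0.002, 1.0, 0.003], [1.0, 0.002, 0.001], [0.001, 0.003, -1.0]]
contact_force: [0.2, -0.2, -0.5]
finger_gap: 88.3
grip_force: 0.0
t 37.48 q [  6.  37. -19. 122.  28.  25. -36.] pos [464.    7.4 150.5] twist [ 0.05 -0.01  0.03] slide [-0.02 -0.08  2.33] gap 88.3
sq body/cap [184. 118.] [180. 112.] round [332. 419.] [334. 421.]
```

View pics/rd.png

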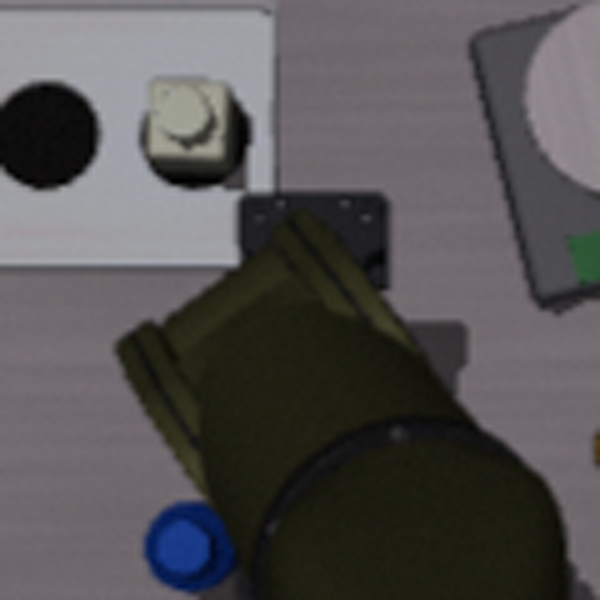

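The square bottle stands within about 3 mm of its spot (body top centred at (190,117), expected (184,118)). I'll grip the white round bottle; blue is well aside at (188,545).

```bash
python3 -m pendant '[{"twist":[0,0,0],"slide":[-0.02,-0.06,0.4],"fingers":1},{"twist":[0,0,0],"slide":[0,0,0.7],"fingers":1},{"twist":[0,0,0],"slide":[0,0,0.6],"fingers":1},{"twist":[0,0,0],"slide":[0,0,0.4],"fingers":1},{"twist":[0,0,0],"slide":[0,0,0.2],"fingers":1},{"twist":[0,0,0],"slide":[0,0,0],"fingers":1},{"twist":[0,0,0],"slide":[0,0,0],"fingers":1}]' 20
python3 -m pendant '[{"twist":[0,0,0],"slide":[0,0,0],"fingers":-1},{"twist":[0,0,0],"slide":[0,0,0],"fingers":-1},{"twist":[0,0,0],"slide":[0,0,0],"fingers":-1},{"twist":[0,0,0],"slide":[0,0,0],"fingers":-1},{"twist":[0,0,0],"slide":[0,0,0],"fingers":-1},{"twist":[0,0,0],"slide":[0,0,0],"fingers":-1},{"twist":[0,0,0],"slide":[0,0,0],"fingers":-1},{"twist":[0,0,0],"slide":[0,0,0],"fingers":-1}]' 20
```

```text
time: 38.4
eef_pos: [459.6, 5.6, 35.2]
eef_rot: [[-0.002, 1.0, 0.001], [1.0, 0.002, 0.0], [0.0, 0.001, -1.0]]
contact_force: [-0.1, -0.3, 0.1]
finger_gap: 88.3
grip_force: 0.0
time: 39.4
eef_pos: [459.2, 5.5, 34.8]
eef_rot: [[-0.002, 1.0, 0.001], [1.0, 0.002, 0.0], [0.0, 0.001, -1.0]]
contact_force: [0.5, 0.5, 2.9]
finger_gap: 47.5
grip_force: 20.0
```

```bash
python3 -m pendant '[{"twist":[0,0,0],"slide":[0,0,-0.3],"fingers":-1},{"twist":[0,0,0],"slide":[0,0,-0.8],"fingers":-1},{"twist":[0,0,0],"slide":[0,0,-0.8],"fingers":-1},{"twist":[0,0,0],"slide":[0,0,-0.6],"fingers":-1},{"twist":[0,0,0],"slide":[0.3,0.3,0],"fingers":-1},{"twist":[0,0,0],"slide":[0.6,0.6,0],"fingers":-1},{"twist":[0,0,0],"slide":[0.7,0.7,0],"fingers":-1},{"twist":[0,0,0],"slide":[0.7,0.7,0],"fingers":-1},{"twist":[0,0,0],"slide":[0.6,0.6,0],"fingers":-1},{"twist":[0,0,0],"slide":[0.4,0.4,0],"fingers":-1},{"twist":[0,0,0],"slide":[0,0,0],"fingers":-1},{"twist":[0,0,0],"slide":[0,0,0],"fingers":-1}]'
python3 - <<'E'
from h import *
delta([625,171.5,45],90)
crop("scene",250,110,120,120,5,"rd2")
p=env.get_obs()['eef_pos']
q=lambda p:((proj("scene",p)-[250,110])*5+2).round(); print(q([p[0],p[1],p[2]-35]))
b=[q([p[0]+24*np.cos(a),p[1]+24*np.sin(a),p[2]-35]) for a in np.linspace(0,6.28,40)]; print(np.min(b,0),np.max(b,0))
E
```

```text
time: 40.9
eef_pos: [622.3, 169.2, 158.9]
eef_rot: [[-0.001, 1.0, -0.003], [1.0, 0.001, -0.002], [-0.002, -0.003, -1.0]]
contact_force: [-0.7, -0.1, -0.9]
finger_gap: 47.8
grip_force: 20.0
t 40.9 q [ -7.  48. -24.  90.  24.  48. -40.] pos [622.3 169.2 158.9] twist [-0.04  0.03  0.02] slide [0.05 0.05 2.28] gap 47.8
[326. 227.]
[283. 193.] [369. 262.]
```

View pics/rd2.png

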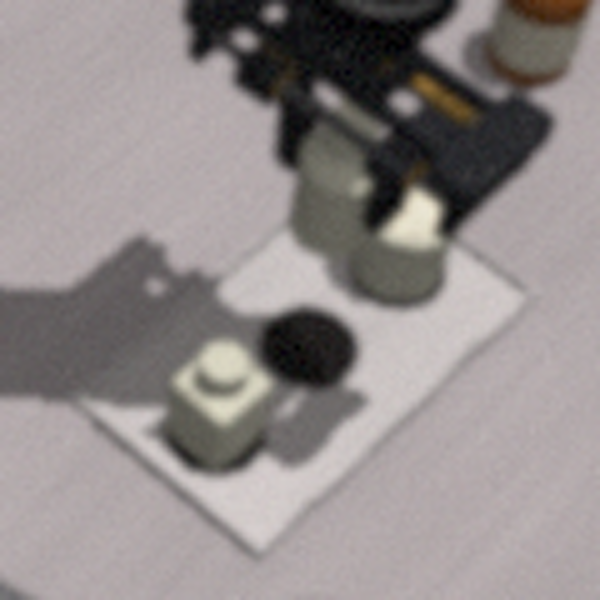

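The round bottle hangs upright over the middle spot, and its base outline is within a few mm of the predicted one. I'll lower it.

```bash
python3 -m pendant '[{"twist":[0,0,0],"slide":[0.02,0.03,0.4],"fingers":-1},{"twist":[0,0,0],"slide":[0,0,0.7],"fingers":-1},{"twist":[0,0,0],"slide":[0,0,0.6],"fingers":-1},{"twist":[0,0,0],"slide":[0,0,0.4],"fingers":-1},{"twist":[0,0,0],"slide":[0,0,0.2],"fingers":-1},{"twist":[0,0,0],"slide":[0,0,0],"fingers":-1},{"twist":[0,0,0],"slide":[0,0,0],"fingers":-1}]'
```

```text
time: 41.82
eef_pos: [626.0, 172.1, 45.7]
eef_rot: [[-0.002, 1.0, 0.002], [1.0, 0.002, 0.001], [0.001, 0.002, -1.0]]
contact_force: [-0.5, 0.4, -0.4]
finger_gap: 47.5
grip_force: 20.0
```

```bash
python3 -m pendant '[{"twist":[0,0,0],"slide":[0,-0.02,0.06],"fingers":-1},{"twist":[0,0,0],"slide":[0,0,0.04],"fingers":-1},{"twist":[0,0,0],"slide":[0,0,0.03],"fingers":-1},{"twist":[0,0,0],"slide":[0,0,0],"fingers":-1}]'
```

```text
time: 42.32
eef_pos: [624.3, 171.8, 38.9]
eef_rot: [[-0.002, 1.0, 0.0], [1.0, 0.002, -0.0], [-0.0, 0.0, -1.0]]
contact_force: [-1.2, 0.6, 4.9]
finger_gap: 47.6
grip_force: 20.0
```

```bash
python3 -m pendant '[{"twist":[0,0,0],"slide":[0,0,0],"fingers":0.6},{"twist":[0,0,0],"slide":[0,0,0],"fingers":1},{"twist":[0,0,0],"slide":[0,0,0],"fingers":1},{"twist":[0,0,0],"slide":[0,0,-0.4],"fingers":1},{"twist":[0,0,0],"slide":[0,0,-0.8],"fingers":1},{"twist":[0,0,0],"slide":[0,0,-0.8],"fingers":1},{"twist":[0,0,0],"slide":[-0.3,-0.2,-0.4],"fingers":1},{"twist":[0,0,0],"slide":[-0.6,-0.3,0],"fingers":1},{"twist":[0,0,0],"slide":[-0.8,-0.4,0],"fingers":1},{"twist":[0,0,0],"slide":[-0.8,-0.4,0],"fingers":1},{"twist":[0,0,0],"slide":[-0.8,-0.4,0],"fingers":1},{"twist":[0,0,0],"slide":[-0.8,-0.4,0],"fingers":1},{"twist":[0,0,0],"slide":[-0.8,-0.5,0],"fingers":1},{"twist":[0,0,0],"slide":[-0.8,-0.5,0],"fingers":1},{"twist":[0,0,0],"slide":[-0.52,-0.3,0],"fingers":1},{"twist":[0,0,0],"slide":[-0.3,-0.17,0],"fingers":1},{"twist":[0,0,0],"slide":[0,0,0],"fingers":1},{"twist":[0,0,0],"slide":[0,0,0],"fingers":1}]'
python3 - <<'E'
from h import *
delta([446,-154,12],90)
crop("top",130,150,200,150,4,"w1")
q=lambda p:((proj("top",p)-[130,150])*4+1.5).round(); print("weight",q([446,-154,62]),q([446,-154,42]),"round",q([625,172,94]),"lid",q([625,257,66]),"sq",q([624,87,82]))
E
```

```text
time: 44.58
eef_pos: [447.5, -153.1, 158.6]
eef_rot: [[-0.004, 1.0, 0.002], [1.0, 0.004, 0.001], [0.001, 0.002, -1.0]]
contact_force: [-0.7, -0.4, -0.4]
finger_gap: 87.9
grip_force: 0.0
t 44.58 q [ 29.  38. -24. 120.  31.  29. -19.] pos [ 447.5 -153.1  158.6] twist [ 0.03 -0.01  0.05] slide [-0.02 -0.03  2.93] gap 87.9
weight [710. 396.] [708. 397.] round [213. 126.] lid [ 96. 135.] sq [344. 129.]
```

View pics/w1.png

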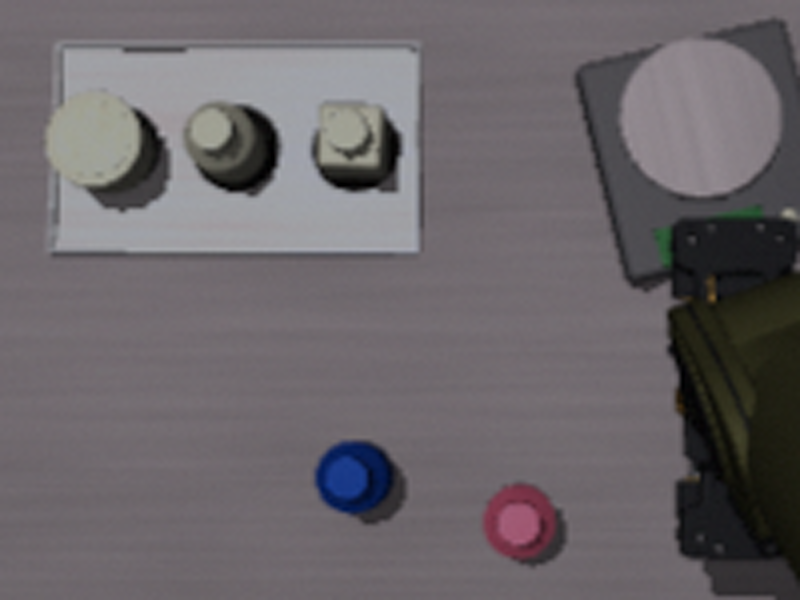

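All three tray items are within about 3 mm of their targets (round cap (212,129), lid (94,139), square cap (347,131)). Now the weight.

```bash
python3 -m pendant '[{"twist":[0,0,0],"slide":[-0.02,-0.02,0.4],"fingers":1},{"twist":[0,0,0],"slide":[0,0,0.8],"fingers":1},{"twist":[0,0,0],"slide":[0,0,0.8],"fingers":1},{"twist":[0,0,0],"slide":[0,0,0.5],"fingers":1},{"twist":[0,0,0],"slide":[0,0,0.3],"fingers":1},{"twist":[0,0,0],"slide":[0,0,0.1],"fingers":1},{"twist":[0,0,0],"slide":[0,0,0],"fingers":1},{"twist":[0,0,0],"slide":[0,0,0],"fingers":1}]' 40
python3 -m pendant '[{"twist":[0,0,0],"slide":[0,0,0],"fingers":-1},{"twist":[0,0,0],"slide":[0,0,0],"fingers":-1},{"twist":[0,0,0],"slide":[0,0,0],"fingers":-1},{"twist":[0,0,0],"slide":[0,0,0],"fingers":-1},{"twist":[0,0,0],"slide":[0,0,0],"fingers":-1},{"twist":[0,0,0],"slide":[0,0,0],"fingers":-1},{"twist":[0,0,0],"slide":[0,0,0],"fingers":-1},{"twist":[0,0,0],"slide":[0,0,0],"fingers":-1}]' 40
```

```text
time: 45.62
eef_pos: [445.8, -155.4, 13.8]
eef_rot: [[-0.002, 1.0, 0.001], [1.0, 0.002, 0.0], [0.0, 0.001, -1.0]]
contact_force: [-0.4, -0.0, -0.1]
finger_gap: 88.1
grip_force: 0.0
time: 46.62
eef_pos: [445.7, -155.4, 13.2]
eef_rot: [[-0.002, 1.0, 0.001], [1.0, 0.002, 0.0], [0.0, 0.001, -1.0]]
contact_force: [2.1, -1.6, -0.2]
finger_gap: 38.9
grip_force: 40.0
```

```bash
python3 -m pendant '[{"twist":[0,0,0],"slide":[0,0,-0.3],"fingers":-1},{"twist":[0,0,0],"slide":[0,0,-0.7],"fingers":-1},{"twist":[0,0,0],"slide":[0,0,-0.7],"fingers":-1},{"twist":[0,0,0],"slide":[0,0,-0.5],"fingers":-1},{"twist":[0,0,0],"slide":[0,0.3,0],"fingers":-1},{"twist":[0,0,0],"slide":[0.02,0.6,0],"fingers":-1},{"twist":[0,0,0],"slide":[0.02,0.8,0],"fingers":-1},{"twist":[0,0,0],"slide":[0,0.8,0],"fingers":-1},{"twist":[0,0,0],"slide":[0,0.7,0],"fingers":-1},{"twist":[0,0,0],"slide":[0,0.4,0],"fingers":-1},{"twist":[0,0,0],"slide":[0,0.2,0],"fingers":-1},{"twist":[0,0,0],"slide":[0,0,0],"fingers":-1},{"twist":[0,0,0],"slide":[0,0,0],"fingers":-1}]'
python3 - <<'E'
from h import *
delta([636,-153.5,63],90)
E
```

```text
time: 48.25
eef_pos: [633.6, -153.5, 122.7]
eef_rot: [[-0.002, 1.0, -0.003], [1.0, 0.002, -0.0], [-0.0, -0.003, -1.0]]
contact_force: [0.5, -0.6, -5.2]
finger_gap: 38.8
grip_force: 40.0
t 48.25 q [ 24.  52. -28.  89.  30.  47. -16.] pos [ 633.6 -153.5  122.7] twist [-0.04  0.01  0.02] slide [-0.    0.05  1.19] gap 38.8
```

```bash
python3 -m pendant '[{"twist":[0,0,0],"slide":[0,0.02,0.3],"fingers":-1},{"twist":[0,0,0],"slide":[0,0,0.4],"fingers":-1},{"twist":[0,0,0],"slide":[0,0,0.3],"fingers":-1},{"twist":[0,0,0],"slide":[0,0,0.12],"fingers":-1},{"twist":[0,0,0],"slide":[0,0,0.04],"fingers":-1},{"twist":[0,0,0],"slide":[0,0,0],"fingers":-1},{"twist":[0,0,0],"slide":[0,0,0],"fingers":-1}]'
```

```text
time: 49.12
eef_pos: [636.7, -153.2, 65.9]
eef_rot: [[-0.002, 1.0, 0.001], [1.0, 0.002, -0.0], [-0.0, 0.001, -1.0]]
contact_force: [0.2, -0.5, -4.7]
finger_gap: 38.8
grip_force: 40.0
```

```bash
python3 -m pendant '[{"twist":[0,0,0],"slide":[0,0,0.08],"fingers":-1},{"twist":[0,0,0],"slide":[0,0,0.04],"fingers":-1},{"twist":[0,0,0],"slide":[0,0,0.03],"fingers":-1},{"twist":[0,0,0],"slide":[0,0,0],"fingers":-1}]'
```

```text
time: 49.62
eef_pos: [636.0, -153.2, 58.3]
eef_rot: [[-0.002, 1.0, -0.0], [1.0, 0.002, -0.0], [-0.0, -0.0, -1.0]]
contact_force: [-2.1, -0.5, 2.3]
finger_gap: 38.9
grip_force: 40.0
```

On the pan (the load changed from −4.7 to +2.3 N). Release, rise, and retreat for a last look.

```bash
python3 -m pendant '[{"twist":[0,0,0],"slide":[0,0,0],"fingers":0.6},{"twist":[0,0,0],"slide":[0,0,0],"fingers":1},{"twist":[0,0,0],"slide":[0,0,0],"fingers":1},{"twist":[0,0,0],"slide":[0,0,-0.4],"fingers":1},{"twist":[0,0,0],"slide":[0,0,-0.8],"fingers":1},{"twist":[0,0,0],"slide":[0,0,-0.8],"fingers":1},{"twist":[0,0,0],"slide":[-0.4,-0.4,-0.8],"fingers":1},{"twist":[0,0,0],"slide":[-0.8,-0.6,0],"fingers":1},{"twist":[0,0,0],"slide":[-0.8,-0.6,0],"fingers":1},{"twist":[0,0,0],"slide":[-0.8,-0.6,0],"fingers":1},{"twist":[0,0,0],"slide":[-0.8,-0.6,0],"fingers":1},{"twist":[0,0,0],"slide":[-0.5,-0.3,0],"fingers":1},{"twist":[0,0,0],"slide":[0,0,0],"fingers":1},{"twist":[0,0,0],"slide":[0,0,0],"fingers":1}]'
python3 - <<'E'
from h import *
crop("top",130,140,200,150,4,"fin")
q=lambda p:((proj("top",p)-[130,140])*4+1.5).round(); print("weight",q([635.5,-153.5,107]),q([635.5,-153.5,87]))
E
```

```text
time: 51.38
eef_pos: [482.9, -356.9, 198.7]
eef_rot: [[-0.003, 1.0, 0.002], [1.0, 0.003, 0.001], [0.001, 0.002, -1.0]]
contact_force: [0.2, 0.4, 0.2]
finger_gap: 88.4
grip_force: 0.0
weight [709. 141.] [706. 147.]
```

View pics/fin.png

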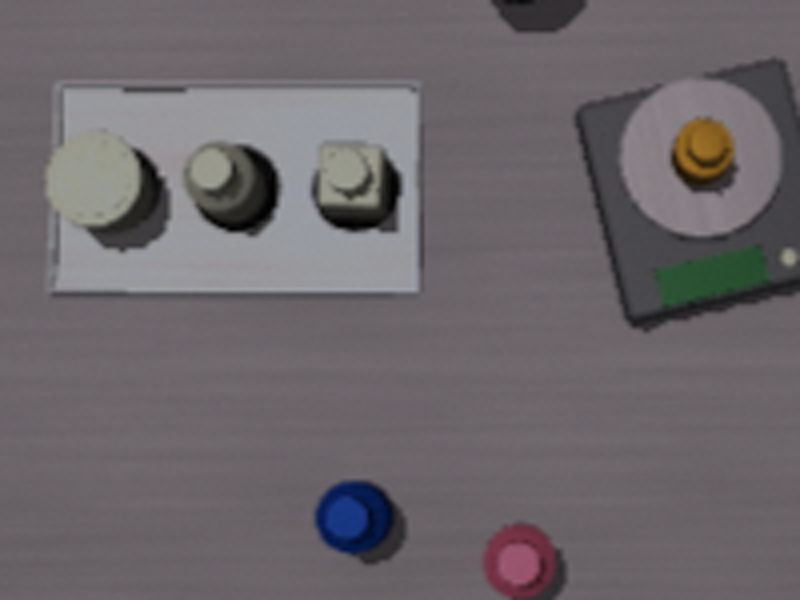

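The weight's knob is at (708,143), where (709,141) was expected, so it is centred. The jar with its lid, the round bottle and the square bottle all stand on their spots. Handing in.

```bash
python3 -c "
from station import env
print(env.close_job())"
```

```text
the job is handed in; nothing more can be done
None
```

The job is handed in (no verdict was shown): in the last picture the lidded jar, round bottle and square bottle stand on their spots within about 4 mm, and the brass weight is centred on the scale's pan.

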